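Set and lock the portion size on the soup dispenser

ROBOT

A 7-joint arm with a two-finger parallel gripper is mounted at the origin on the work surface. World frame = base frame: x ahead of the robot, y to its left, z up, the work surface at z = 0. Lengths are in m, angles in rad, forces in N, time in s.
With the tool pointing down it reaches from about 0.425 to 0.875 m from the base axis. Payload 4.7 kg.
Tool frame: the origin (TCP) lies at the very end of the fingers, on their centre line; the grasp point (between the pads) lies 19 mm behind it (grip_point_offset is the distance from the TCP to the grasp point, in m); x points along the fingers, z is the direction in which the jaws open and shut, and the axes are right-handed (so a half turn about x gives the same grasp; the last joint's range is limited). The gripper opens to 87 mm and grips with 3 to 60 N. Pads are 19 mm wide; open, the fingers measure 117 mm over their backs; the gripper's body (75 mm by 190 mm) begins 51 mm behind the grasp point.
Start: joints at [1.185, 0.321, -0.07, 1.45, 0.023, 1.371, -0.057], TCP at [0.253, -0.599, 0.223] pointing down, gripper open.
Joint ranges: [-2.86, 2.86], [-0.3, 2.09], [-1.38, 1.24], [0.06, 2.45], [-1.56, 4.7], [0.09, 2.05], [-2.69, 2.69]. Speed limits (rad/s): [2.57, 2.57, 3.14, 3.14, 3.14, 3.14, 3.14].

INTERFACE

Orientations are given as a rotation vector (axis times angle).
In Python, from bench import get_state, get_image, calibration, close_job, grip_point_offset gives the robot as it stands.
- The arm moves only by the tool play_rows, never from a script. Its argument "targets" is a list of rows, each an object with "claw": the closure, from 0 (fully open) to 1 (shut); "linear": the shift along the tool's x, y, z as a fraction of full scale, a list of three; "rotation": the turn, a rotation vector about the tool's x, y, z as a fraction of full scale, a list of three. In form: [{"claw": claw, "linear": [x, y, z], "rotation": [wx, wy, wz]}, ...]. A call has 1 to 10 rows; each row shifts and turns the pose as measured when the row begins, along the tool's axes as they then stand; what a row does not reach is not made up. Full scale, the value 1, is 2.5 cm for a shift and 90 degrees for a turn. A row lasts 1/12 s, in which the tool goes at most 41.7 mm and 7.16 degrees, less where a joint would pass 70% of its speed; a pose out of reach is approached as far as the arm can. A call with a number of a shift or a turn outside -1 to 1 is refused whole. A call with a gripper value outside its range is refused whole. The fingers move at their own pace and stop on an object; "newtons" is the grip in N (left out, the last holds). Time passes only in rows, so rows that do not move let the fingers close. It gives the time, the measured TCP pose, the force and the opening at its end, in the units of the state.
- get_state(): the state, without advancing time (a new reading comes with each control period).
- get_image(name): name is "scene" or "top"; returns the picture (480x640x3 uint8, blue, green, red); there is no depth.
- calibration(name): a dict with "fx", "fy", "cx", "cy" (pixels), "dist_coeffs" ([k1, k2, p1, p2, k3] as OpenCV has them; the pictures are not rectified), "rvec" (rotation vector, rad) and "tvec" (3), from world to camera coordinates, as OpenCV has them. Camera axes: x right, y down, z forward; pixel columns grow to the right and rows downward; lengths in m; the calibration is good to about 2 mm. A picture is of the moment at which its call begins. calibration takes no time and is no camera call.
- close_job(): hands the job in, once; it reports no verdict.
The state is a dict: "time": time; "joint_positions": joint angles; "qd": joint speeds; "joint_torque": joint torques, N m; "position": TCP position; "tool_rot": TCP orientation; "ft_force": force on the tool from outside, world axes, zero at the start; "torque": the same for the moment, N m; "grip_width": opening from 0.0 (shut) to 1.0 (fully open).
Only numpy, scipy, OpenCV 4.12 (cv2) and the standard library are available. Lean on these libraries where they do the work, as an engineer would, in place of code of your own. Each camera call takes 0.05 s, during which the arm holds its last target. There are 200 camera calls.

TASK

Roll the ribbed thumbwheel on the soup dispenser's deck with a fingertip until the red pointer on the white scale stands level with the middle of the green clip, not the white one. Only then push the red-knobbed lock lever all the way over, away from its starting side, so the setting stays put. Leave the cups, plates and other things on the counter where they are.

Things in the scene. Friction and masses are not known exactly. Their poses are not given: they have to be found in the camera images.
- dispenser: Low stainless soup dispenser, fixed. Flat deck 220 (x) x 400 (y) mm, its top 100 mm above the counter; origin under the deck's centre, at counter height; -x is its front (spout, cup), +y its left, z up. Behind the deck (x 110 to 300 mm) a round lidded pan, 146 mm high with its knob. Thumbwheel at the left, lock lever at the right, scale along the front edge.
- wheel_top (a point): Highest point of the thumbwheel's black drum, mid-width, at (35, 95, 110) mm from the dispenser's origin; does not turn. Drum radius 36 mm, 36 mm wide along the dispenser's x, axle along x and 36 mm below this point: only its upper edge shows, 10 mm above the deck, between cheek bars 8 mm high and 98 mm long in y, so it cannot be pinched. Light friction, about 1.5 N at the rim.
- wheel_axle (a point): Centre of the thumbwheel's axle, inside the deck. Around it the drum carries 8 orange ribs along x, 45 degrees apart: round bars 8 mm thick, 36 mm long, centred 41 mm from the axle (9 mm proud of the drum). A fingertip with its end about 2 mm above the drum's top, moving along y, catches a rib and can push it from 25 degrees before the top to 20 past it; then lift and go back for the next rib.
- wheel (a joint): Thumbwheel angle, rad, -3.6 to 3.6, no spring, stays where left. Growing values carry the wheel's top towards the dispenser's +y. At 0 a rib is at the very top, so ribs stand at value + k x pi/4 from the top towards +y. The red pointer is geared to it: 25 mm along the dispenser's +y per rad (scale's middle at 0). Starts within 0.5 of 0.
- pointer_mark (a point): Centre of the red pointer, a flat arrow 34 mm along x and 5 mm wide (14 mm at its rear end), flush in the white scale (40 x 200 mm, along y) at deck level; it slides along the dispenser's y with the wheel only and cannot be pushed.
- clip_green: Green clip on the deck's front edge beside the scale, fixed, marks the wanted portion: 14 mm wide along y, stands 10 mm above the deck; origin at its centre in y, at deck level; axes parallel to the dispenser's. 35 to 65 mm left or right of the scale's middle. The pointer is set when its y offset from this clip is zero.
- clip_white: Like the green clip but white, on the other half of the scale: another recipe's mark, to be ignored.
- lock (a joint): Lock lever angle, rad: 0 = unlocked, leaning 0.5 rad from upright to the dispenser's -x (front); 1.0 = locked, end stop, leaning 0.5 rad to +x (back). Starts within 0.1 of 0. Turns about y; pivot at (30, -130, 122) mm from the dispenser's origin, over a grey block 70 x 50 x 25 mm on the deck. Light friction (about 0.7 N at the knob), no spring.
- lock_tip (a point): Centre of the lock lever's red ball knob, 26 mm in diameter, 85 mm from the pivot on a steel rod 10 mm thick.
- cup1: White two-handled soup cup on the steel tray at the left, 110 mm across, 55 mm high, 142 mm over the handles; origin under its centre. Bystander.
- cup2: Another such cup on the tray. Bystander.
- cup4: Such a cup under the dispenser's spout, in front of the deck. Bystander.
- plates: Stack of white plates, 160 mm across, 66 mm high, at the right; origin under its centre. Bystander.
- shaker: Amber bottle, 44 mm across, 85 mm high, at the right; origin under its centre. Bystander.
- jar: Jar with yellow cap, 66 mm across, 120 mm high, at the right; origin under its centre. Bystander.

How it is judged:
By the outcome, as a careful person would: the job done as asked, in the order asked, and still so for the second after the job is handed in, with the robot touching nothing.
It also fails if it takes over 54 s, if anything falls off the work surface, if the arm or the gripper's body presses on something with over 40 N, if the wrist force passes 120 N, or if a joint passes its speed limit or range.

## Working session

There is one attempt and no reset: what is moved stays moved. The work goes in short steps, Python scripts to look and compute and a tool call to move; the robot and the scene stay as the last step left them, time stands still between calls to the robot, and variables do not carry over. Pictures are saved under pics/ and viewed, about 8 in all and at most 12, crops included, and the job is handed in when it is done.

Besides the shell and the picture viewer there is one more tool, called after ">>>" as name(argument=value, ...), one argument or row to a line, values as JSON. play_rows: Moves the arm, as the interface text tells. Shift numbers are shares of 2.5 cm and turn numbers shares of 90 degrees, none past 1 either way. Its arguments: {"type":"object","properties":{"targets":{"type":"array"},"newtons":{"type":"number"}},"required":["targets"]}

```bash
ls; mkdir -p pics; python3 - <<'E'
from bench import *
import cv2
s=get_state();print({k:s[k] for k in('time','position','tool_rot','grip_width')})
for n in('scene','top'):
    cv2.imwrite(f'pics/{n}0.png',get_image(n));print(n,calibration(n))
E
```

```text
pics
{'time': 0.0, 'position': array([ 0.25272827, -0.59823908,  0.22144326]), 'tool_rot': array([ 0.91087893,  1.37397255, -0.90926185]), 'grip_width': 1.003053264091938}
scene {'fx': 577.9532950396452, 'fy': 577.9532950396452, 'cx': 316.3906984016919, 'cy': 245.8935395348584, 'dist_coeffs': array([0.04010158, 0.        , 0.        , 0.        , 0.        ]), 'rvec': array([ 1.43663414,  2.04478926, -0.9176206 ]), 'tvec': array([ 0.17924455, -0.21270579,  1.71440856])}
top {'fx': 447.1672412238287, 'fy': 447.1672412238287, 'cx': 321.8915773631519, 'cy': 241.6431109538646, 'dist_coeffs': array([0.02794253, 0.        , 0.        , 0.        , 0.        ]), 'rvec': array([ 2.19113752, -2.20547432,  0.07457994]), 'tvec': array([-0.00510475,  0.53128043,  1.3582418 ])}
```

View pics/scene0.png

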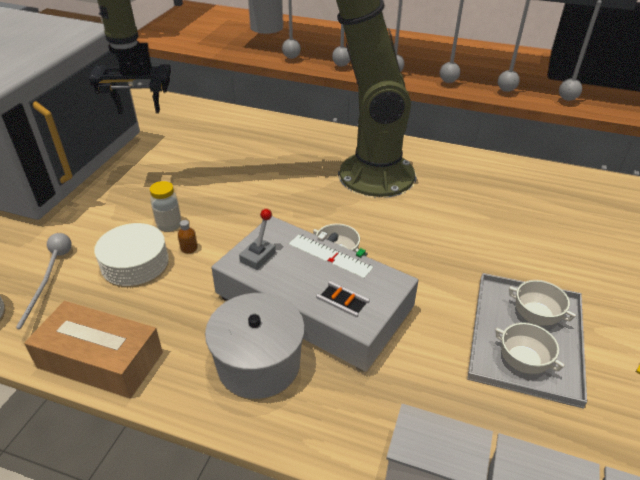

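View pics/top0.png

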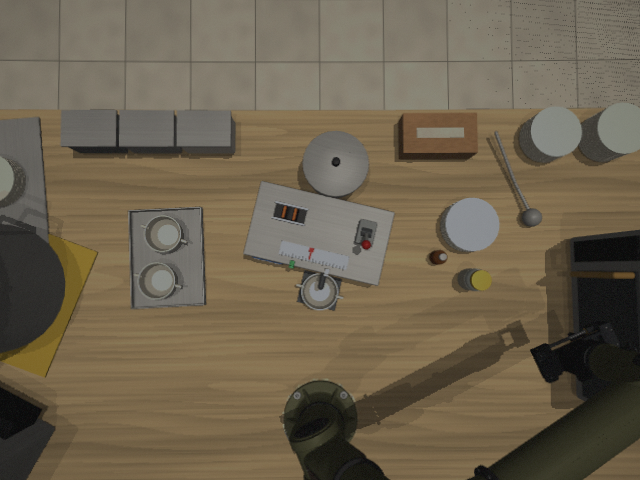

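The scene picture shows the dispenser with lever knob (266,214), the wheel with two orange ribs (343,297), the red pointer (332,257) and the green clip (361,253). In the top view the deck corners are about (263,181), (394,213), (378,285) and (244,256), with the green clip at (292,265) and the pointer at (311,252).

```bash
cat > h.py <<'E'
import numpy as np,cv2
from bench import *
def cam(n):
    c=calibration(n);K=np.array([[c['fx'],0,c['cx']],[0,c['fy'],c['cy']],[0,0,1]]);return K,c['dist_coeffs'],c['rvec'],c['tvec']
def ray(n,uv,z):
    K,d,r,t=cam(n);R=cv2.Rodrigues(r)[0]
    p=cv2.undistortPoints(np.array(uv,float).reshape(-1,1,2),K,d).reshape(-1,2)
    D=np.c_[p,np.ones(len(p))]@R;C=-R.T@t
    return C+D*((z-C[2])/D[:,2])[:,None]
def proj(n,P):
    K,d,r,t=cam(n);return cv2.projectPoints(np.array(P,float).reshape(-1,1,3),r,t,K,d)[0].reshape(-1,2)
RANGES=dict(red=[((0,120,90),(6,255,255)),((174,120,90),(180,255,255))],orange=[((8,140,120),(20,255,255))],green=[((45,100,50),(85,255,255))])
def blobs(im,col,box,amin=6):
    x0,y0,x1,y1=box;h=cv2.cvtColor(im[y0:y1,x0:x1],cv2.COLOR_BGR2HSV)
    m=sum(cv2.inRange(h,np.array(a),np.array(b)) for a,b in RANGES[col])
    n,l,st,c=cv2.connectedComponentsWithStats(m.astype(np.uint8))
    return [(c[i]+[x0,y0],st[i,4],st[i,:4]+[x0,y0,0,0]) for i in range(1,n) if st[i,4]>=amin]
E
python3 - <<'E'
from h import *
np.set_printoptions(precision=4,suppress=True)
B=dict(top=(235,170,400,290),scene=(205,200,420,330))
for n in('top','scene'):
    im=cv2.imread(f'pics/{n}0.png')
    for c in RANGES:
        for b in blobs(im,c,B[n]): print(n,c,b[0],b[1],b[2],ray(n,b[0],{'orange':.112,'red':.1,'green':.107}[c])[0])
im=cv2.imread('pics/top0.png')
c=[(263,181),(394,213),(378,285),(244,256)]
P=ray('top',c,.1);print(P,P.mean(0),[np.linalg.norm(P[i]-P[i-1]) for i in range(4)])
x0,y0,x1,y1=B['top'];cv2.imwrite('pics/c1.png',cv2.resize(im[y0:y1,x0:x1],None,fx=4.8,fy=4.8,interpolation=cv2.INTER_CUBIC))
E
```

```text
top red [366.325 244.025] 40 [363 241   7   7] [ 0.5188 -0.1356  0.1   ]
top red [311.  249.5] 16 [309 248   5   4] [0.504  0.0239 0.1   ]
top red [309.5 255.5] 6 [309 253   2   6] [0.4868 0.0283 0.1   ]
top orange [283.7143 211.2143] 14 [282 206   4  11] [0.6136 0.1012 0.112 ]
top orange [294.1538 214.1538] 13 [293 209   3  11] [0.605  0.0714 0.112 ]
top green [291.4643 264.1786] 28 [289 261   5   7] [0.4622 0.0798 0.107 ]
scene red [265.5814 213.6977] 86 [261 209  10  11] [ 0.4003 -0.1789  0.1   ]
scene red [331.9667 257.9   ] 30 [328 253  10   9] [0.4957 0.0241 0.1   ]
scene orange [336.1702 292.5319] 47 [332 288  10  11] [0.6052 0.0698 0.112 ]
scene orange [349.25   299.1042] 48 [345 294  10  11] [0.6138 0.1007 0.112 ]
scene green [360.3774 252.1509] 53 [356 248   9   9] [0.4632 0.0802 0.107 ]
[[ 0.7034  0.1618  0.1   ]
 [ 0.6082 -0.2168  0.1   ]
 [ 0.4009 -0.1676  0.1   ]
 [ 0.4866  0.2161  0.1   ]] [ 0.5498 -0.0017  0.1   ] [np.float64(0.22348146543048575), np.float64(0.39038508162777963), np.float64(0.21299698675742806), np.float64(0.3931010809175068)]
```

View pics/c1.png

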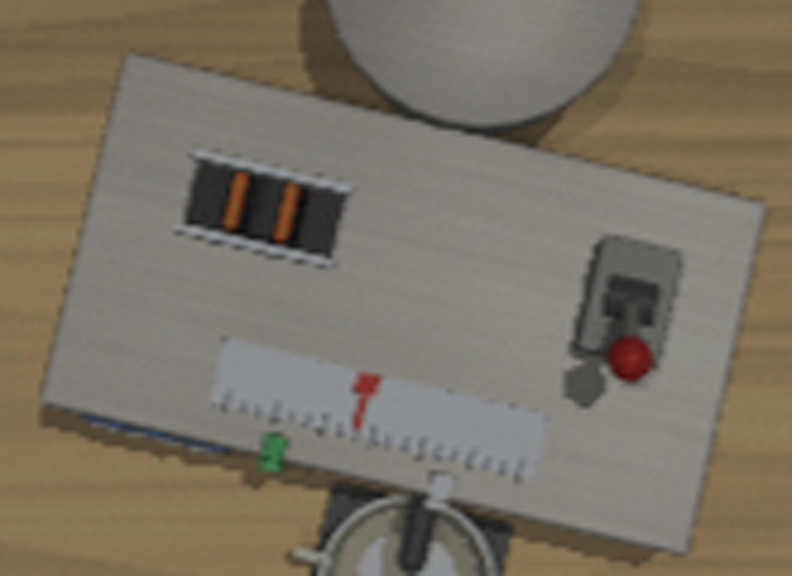

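The crop confirms the layout: the pointer is at about (363,400) in the crop, green clip (273,453), white clip (441,488) by the spout, and two ribs at (235,202) and (287,212). Next I refine the yaw and work out the move.

```bash
cat >> h.py <<'E'
def redw(im,box,ch):
    # soft-weighted colour centroid; ch 2=red, 1=green
    x0,y0,x1,y1=box;f=im[y0:y1,x0:x1].astype(float);o=[f[...,i] for i in range(3) if i!=ch]
    w=np.clip(f[...,ch]-np.maximum(*o)-15,0,None);v,u=np.mgrid[y0:y1,x0:x1]
    return np.array([(w*u).sum(),(w*v).sum()])/w.sum()
def frame(yaw): c,s=np.cos(yaw),np.sin(yaw);return np.array([c,s]),np.array([-s,c])
E
python3 - <<'E'
from h import *
from scipy.spatial.transform import Rotation as Rn
np.set_printoptions(precision=4,suppress=True)
im=cv2.imread('pics/top0.png')
# fit the deck's edges, by subpixel gradient maxima across each rough edge
g=cv2.GaussianBlur(im,(0,0),1).astype(np.float32);hs=cv2.cvtColor(g.astype(np.uint8),cv2.COLOR_BGR2LAB)[...,2].astype(np.float32)
c=np.array([(263,181),(394,213),(378,285),(244,256)],float);L=[]
for i in range(4):
    a,b=c[i],c[(i+1)%4];d=(b-a)/np.linalg.norm(b-a);n=np.array([-d[1],d[0]]);s=np.arange(-5,5.01,.25);pts=[]
    for t in np.linspace(.08,.92,50):
        q=a+t*(b-a)+s[:,None]*n
        pr=cv2.remap(hs,q[:,0].astype(np.float32),q[:,1].astype(np.float32),cv2.INTER_LINEAR).ravel()
        gr=np.abs(np.gradient(pr))
        if gr.max()>.5: pts.append(q[gr.argmax()])
    P=ray('top',pts,.1)[:,:2].astype(np.float32)
    l=cv2.fitLine(P,cv2.DIST_HUBER,0,.001,.001).ravel();ang=np.degrees(np.arctan2(l[1],l[0]));L.append(l)
    print(i,len(pts),(ang+45)%90-45)
X=[]
for i in range(4):
    a,b=L[i],L[i-1];t=np.linalg.solve(np.c_[a[:2],-b[:2]],b[2:]-a[2:]);X.append(a[2:]+t[0]*a[:2])
X=np.array(X);print(X,X.mean(0),[np.linalg.norm(X[i]-X[i-1]) for i in range(4)])
B=dict(top=((303,244,318,262),(286,258,297,270)),scene=((324,250,340,266),(352,245,368,260)))
for n in B:
    im=cv2.imread(f'pics/{n}0.png');p=ray(n,redw(im,B[n][0],2),.1)[0,:2];q=ray(n,redw(im,B[n][1],1),.107)[0,:2]
    for y in(-13,-13.5,-14):
        ex,ey=frame(np.radians(y));print(n,y,p,q,(q-p)@ey,(p-X.mean(0))@ey,(q-X.mean(0))@ey,(p-X.mean(0))@ex)
print(Rn.from_rotvec(get_state()['tool_rot']).as_matrix())
# knob by triangulation
K=[cam(n) for n in('top','scene')]
u=[cv2.undistortPoints(np.array([[p]]),k[0],k[1]).reshape(2,1) for p,k in zip([(366.3,244.),(265.6,213.7)],K)]
T=cv2.triangulatePoints(*[np.c_[cv2.Rodrigues(k[2])[0],k[3]] for k in K],*u);print('knob',(T[:3]/T[3]).ravel())
E
```

```text
0 39 -13.599464
1 50 -13.43869
2 42 -12.989876
3 50 -13.668173
[[ 0.7065  0.1688]
 [ 0.6128 -0.2187]
 [ 0.3978 -0.1674]
 [ 0.4877  0.222 ]] [0.5512 0.0012] [np.float32(0.22521119), np.float32(0.39870688), np.float32(0.22096023), np.float32(0.3996196)]
top -13 [0.4984 0.0252] [0.4631 0.08  ] 0.045420446804734255 0.011598157085028184 0.057018603889762445 -0.0568192177604471
top -13.5 [0.4984 0.0252] [0.4631 0.08  ] 0.04501028084234085 0.011101880541968744 0.05611216138430959 -0.05691826598825681
top -14 [0.4984 0.0252] [0.4631 0.08  ] 0.04459668717279691 0.010604758547723357 0.05520144572052027 -0.057012979669743495
scene -13 [0.4962 0.0242] [0.4625 0.0796] 0.04643540022607269 0.010028654433610422 0.05646405465968311 -0.058796070010249966
scene -13.5 [0.4962 0.0242] [0.4625 0.0796] 0.0460382369345245 0.00951518658106978 0.05555342351559428 -0.05888134664498102
scene -14 [0.4962 0.0242] [0.4625 0.0796] 0.04563756765298948 0.009000994110231444 0.054638561763220926 -0.058962139237196676
[[-0.0008  0.9211  0.3893]
 [ 0.0016  0.3893 -0.9211]
 [-1.     -0.0001 -0.0017]]
knob [ 0.5137 -0.1241  0.1992]
```

>>> play_rows(
  targets=[
    {"claw": 1, "linear": [-1, 0, 0], "rotation": [0, 0, 0]},
    {"claw": 1, "linear": [-1, 0, 0], "rotation": [0, 0, 0]},
    {"claw": 1, "linear": [-0.5, 1, -0.81], "rotation": [0, 0, 0]},
    {"claw": 1, "linear": [-0.5, 1, -0.81], "rotation": [0, 0, 0]},
    {"claw": 1, "linear": [-0.5, 1, -0.81], "rotation": [0, 0, 0]},
    {"claw": 1, "linear": [0, 1, -0.81], "rotation": [0, 0, 0]},
    {"claw": 1, "linear": [0, 1, -0.81], "rotation": [0, 0, 0]},
    {"claw": 1, "linear": [0, 1, -0.81], "rotation": [0, 0, 0]},
    {"claw": 1, "linear": [0, 1, -0.81], "rotation": [0, 0, 0]},
    {"claw": 1, "linear": [0, 1, -0.81], "rotation": [0, 0, 0]},
  ],
  newtons=20,
)

```text
time: 0.93
position: [0.3711, -0.3684, 0.3058]
tool_rot: [0.927, 1.38, -0.923]
ft_force: [-0.1, 0.4, -0.1]
grip_width: 0.326
```

>>> play_rows(
  targets=[
    {"claw": 1, "linear": [0, 0.78, -0.62], "rotation": [-0.06, 0, 0]},
    {"claw": 1, "linear": [0, 0.84, -0.55], "rotation": [-0.06, 0, 0]},
    {"claw": 1, "linear": [0, 0.885, -0.47], "rotation": [-0.06, 0, 0]},
    {"claw": 1, "linear": [0, 0.925, -0.38], "rotation": [-0.06, 0, 0]},
    {"claw": 1, "linear": [0, 0.956, -0.29], "rotation": [-0.06, 0, 0]},
    {"claw": 1, "linear": [0, 0.98, -0.2], "rotation": [-0.06, 0, 0]},
    {"claw": 1, "linear": [0, 0.994, -0.11], "rotation": [-0.06, 0, 0]},
    {"claw": 1, "linear": [0, 1, -0.02], "rotation": [-0.06, 0, 0]},
    {"claw": 1, "linear": [0, 1, 0.08], "rotation": [-0.06, 0, 0]},
    {"claw": 1, "linear": [0, 0.99, 0.17], "rotation": [-0.06, 0, 0]},
  ],
)

```text
time: 1.77
position: [0.493, -0.1323, 0.3036]
tool_rot: [0.164, 1.581, -0.148]
ft_force: [0.4, 0.4, -0.0]
grip_width: 0.007
```

```bash
cat > d.py <<'E'
# print displacement to a dispenser-frame target, in tool axes and 25 mm units
import sys
from h import *
from scipy.spatial.transform import Rotation as Rn
np.set_printoptions(precision=3,suppress=True)
C=np.array([.550,0,0]);RD=Rn.from_euler('z',-13.5,degrees=True).as_matrix()
def show(tgt=None):
    s=get_state();R=Rn.from_rotvec(s['tool_rot']).as_matrix()
    print('t',s['time'],'disp frame mm',RD.T@(s['position']-C)*1000,'F',s['ft_force'])
    print('tool y in disp',RD.T@R[:,1],'yaw off deg',np.degrees(Rn.from_matrix(RD.T@R).as_rotvec()),'x',R[:,0])
    if tgt is not None:
        d=R.T@(C+RD@np.array(tgt)/1000-s['position']);print('units',d/.025)
if __name__=='__main__': show([float(a) for a in sys.argv[1:]] or None)
E
python3 d.py 35 58 160
```

```text
t 1.7667 disp frame mm [ -24.502 -141.897  303.572] F [ 0.418  0.39  -0.032]
tool y in disp [-0.037  0.999  0.008] yaw off deg [-1.297 90.986  2.027] x [-0.015  0.012 -1.   ]
units [5.762 7.854 2.772]
```

>>> play_rows(
  targets=[
    {"claw": 1, "linear": [0, 0.98, 0.35], "rotation": [0.023, 0, 0]},
    {"claw": 1, "linear": [0, 0.98, 0.33], "rotation": [0, 0, 0]},
    {"claw": 1, "linear": [0, 0.98, 0.33], "rotation": [0, 0, 0]},
    {"claw": 1, "linear": [0.5, 0.98, 0.33], "rotation": [0, 0, 0]},
    {"claw": 1, "linear": [1, 0.98, 0.33], "rotation": [0, 0, 0]},
    {"claw": 1, "linear": [1, 0.98, 0.33], "rotation": [0, 0, 0]},
    {"claw": 1, "linear": [1, 0.98, 0.33], "rotation": [0, 0, 0]},
    {"claw": 1, "linear": [1, 0.98, 0.33], "rotation": [0, 0, 0]},
    {"claw": 1, "linear": [0.5, 0, 0], "rotation": [0, 0, 0]},
    {"claw": 1, "linear": [0, 0, 0], "rotation": [0, 0, 0]},
  ],
)

```text
time: 2.6
position: [0.6042, 0.0609, 0.172]
tool_rot: [0.186, 1.581, -0.167]
ft_force: [0.4, -1.6, 0.3]
grip_width: 0.006
```

```bash
python3 d.py 35 57 113; python3 -c "
from h import *
cv2.imwrite('pics/s2.png',get_image('scene')[180:340,190:430].repeat(3,0).repeat(3,1))"
```

```text
t 2.6 disp frame mm [ 38.488  71.871 171.987] F [ 0.368 -1.554  0.272]
tool y in disp [-0.011  1.     0.01 ] yaw off deg [-0.059 91.048  0.942] x [-0.016  0.014 -1.   ]
units [ 2.356 -0.617 -0.103]
```

View pics/s2.png

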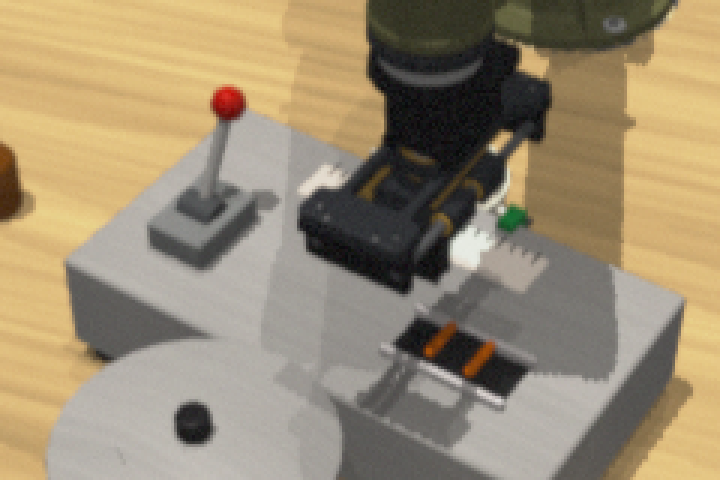

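The finger hovers right of the drum as planned, with ribs clear in the crop at (440,341) and (479,359). Now I descend.

>>> play_rows(
  targets=[
    {"claw": 1, "linear": [0, -0.62, -0.1], "rotation": [0, 0, 0]},
    {"claw": 1, "linear": [0.8, 0, 0], "rotation": [0, 0, 0]},
    {"claw": 1, "linear": [0.7, 0, 0], "rotation": [0, 0, 0]},
    {"claw": 1, "linear": [0.4, 0, 0], "rotation": [0, 0, 0]},
    {"claw": 1, "linear": [0, 0, 0], "rotation": [0, 0, 0]},
  ],
)

```text
time: 3.07
position: [0.6001, 0.0415, 0.1306]
tool_rot: [0.19, 1.571, -0.173]
ft_force: [-0.8, 0.2, -0.4]
grip_width: 0.006
```

```bash
python3 d.py 35 57 112.5
```

```text
t 3.0667 disp frame mm [ 39.008  52.064 130.552] F [-0.808  0.15  -0.443]
tool y in disp [-0.005  1.     0.009] yaw off deg [ 0.208 90.494  0.643] x [-0.006  0.011 -1.   ]
units [ 0.725  0.191 -0.153]
```

>>> play_rows(
  targets=[
    {"claw": 1, "linear": [0.4, 0, -0.15], "rotation": [0, 0, 0]},
    {"claw": 1, "linear": [0.3, 0, 0], "rotation": [0, 0, 0]},
    {"claw": 1, "linear": [0, 0, 0], "rotation": [0, 0, 0]},
  ],
)

```text
time: 3.32
position: [0.5976, 0.0406, 0.115]
tool_rot: [0.191, 1.566, -0.176]
ft_force: [-0.6, -0.2, 0.1]
grip_width: 0.002
```

```bash
python3 d.py 35 94 112.5
```

```text
t 3.3167 disp frame mm [ 36.842  50.618 115.02 ] F [-0.571 -0.158  0.082]
tool y in disp [-0.002  1.     0.009] yaw off deg [ 0.34  90.225  0.496] x [-0.002  0.01  -1.   ]
units [ 0.117  1.734 -0.07 ]
```

>>> play_rows(
  targets=[
    {"claw": 1, "linear": [0.12, 0.2, -0.05], "rotation": [0, 0, 0]},
    {"claw": 1, "linear": [0, 0.35, 0], "rotation": [0, 0, 0]},
    {"claw": 1, "linear": [0, 0.35, 0], "rotation": [0, 0, 0]},
    {"claw": 1, "linear": [0, 0.35, 0], "rotation": [0, 0, 0]},
    {"claw": 1, "linear": [0, 0.3, 0], "rotation": [0, 0, 0]},
    {"claw": 1, "linear": [0, 0.15, 0], "rotation": [0, 0, 0]},
    {"claw": 1, "linear": [0, 0, 0], "rotation": [0, 0, 0]},
  ],
)

```text
time: 3.9
position: [0.6081, 0.085, 0.114]
tool_rot: [0.189, 1.564, -0.179]
ft_force: [0.6, -2.3, -0.3]
grip_width: 0.007
```

```bash
python3 d.py 35 94 112.5
```

```text
t 3.9 disp frame mm [ 36.667  96.216 114.049] F [ 0.643 -2.345 -0.273]
tool y in disp [-0.002  1.     0.006] yaw off deg [ 0.198 90.071  0.337] x [ 0.     0.006 -1.   ]
units [ 0.062 -0.089 -0.067]
```

>>> play_rows(
  targets=[
    {"claw": 1, "linear": [-0.5, -0.05, 0], "rotation": [0, 0, 0]},
    {"claw": 1, "linear": [-0.4, 0, 0], "rotation": [0, 0, 0]},
    {"claw": 1, "linear": [0, -0.7, 0], "rotation": [0, 0, 0]},
    {"claw": 1, "linear": [0, -0.7, 0], "rotation": [0, 0, 0]},
    {"claw": 1, "linear": [0, -0.1, 0], "rotation": [0, 0, 0]},
    {"claw": 1, "linear": [0, 0, 0], "rotation": [0, 0, 0]},
  ],
)

```text
time: 4.4
position: [0.6009, 0.0524, 0.143]
tool_rot: [0.19, 1.559, -0.169]
ft_force: [-0.7, 0.8, -0.9]
grip_width: 0.002
```

```bash
python3 d.py 35 55 112.5
```

```text
t 4.4 disp frame mm [ 37.296  62.801 143.035] F [-0.715  0.763 -0.87 ]
tool y in disp [-0.007  1.     0.014] yaw off deg [ 0.316 89.818  0.939] x [ 0.006  0.013 -1.   ]
units [ 1.217 -0.328 -0.098]
```

>>> play_rows(
  targets=[
    {"claw": 1, "linear": [0, -0.33, -0.08], "rotation": [0, 0, 0]},
    {"claw": 1, "linear": [0.5, -0.05, 0], "rotation": [0, 0, 0]},
    {"claw": 1, "linear": [0.45, 0, 0], "rotation": [0, 0, 0]},
    {"claw": 1, "linear": [0.2, 0, 0], "rotation": [0, 0, 0]},
    {"claw": 1, "linear": [0, 0, 0], "rotation": [0, 0, 0]},
  ],
)

```text
time: 4.82
position: [0.5974, 0.046, 0.1128]
tool_rot: [0.191, 1.556, -0.166]
ft_force: [0.6, -0.4, 0.2]
grip_width: 0.005
```

```bash
python3 d.py 35 94 112.5
```

```text
t 4.8167 disp frame mm [ 35.385  55.775 112.79 ] F [ 0.643 -0.395  0.214]
tool y in disp [-0.008  1.     0.017] yaw off deg [ 0.37  89.699  1.116] x [ 0.009  0.015 -1.   ]
units [ 0.037  1.529 -0.003]
```

>>> play_rows(
  targets=[
    {"claw": 1, "linear": [0.02, 0.3, 0], "rotation": [0, 0, 0]},
    {"claw": 1, "linear": [0.02, 0.35, 0], "rotation": [0, 0, 0]},
    {"claw": 1, "linear": [0.01, 0.35, 0], "rotation": [0, 0, 0]},
    {"claw": 1, "linear": [0.01, 0.33, 0], "rotation": [0, 0, 0]},
    {"claw": 1, "linear": [0, 0.17, 0], "rotation": [0, 0, 0]},
    {"claw": 1, "linear": [0, 0, 0], "rotation": [0, 0, 0]},
  ],
)

```text
time: 5.32
position: [0.6063, 0.085, 0.1105]
tool_rot: [0.188, 1.559, -0.169]
ft_force: [0.8, -1.4, -0.3]
grip_width: 0.002
```

```bash
python3 d.py 35 94 112.5
```

```text
t 5.3167 disp frame mm [ 34.861  95.757 110.503] F [ 0.775 -1.418 -0.303]
tool y in disp [-0.009  1.     0.013] yaw off deg [ 0.177 89.815  0.954] x [ 0.006  0.012 -1.   ]
units [-0.081 -0.069  0.005]
```

>>> play_rows(
  targets=[
    {"claw": 1, "linear": [-0.5, -0.05, 0], "rotation": [0, 0, 0]},
    {"claw": 1, "linear": [-0.8, 0, 0], "rotation": [0, 0, 0]},
    {"claw": 1, "linear": [-1, -0.7, 0], "rotation": [0, 0, 0]},
    {"claw": 1, "linear": [-1, -0.7, 0], "rotation": [0, 0, 0]},
    {"claw": 1, "linear": [-1, -1, 1], "rotation": [0, 0, 0]},
    {"claw": 1, "linear": [-1, -0.8, 1], "rotation": [0, 0, 0]},
    {"claw": 1, "linear": [0, 0, 0], "rotation": [0, 0, 0]},
  ],
)

```text
time: 5.9
position: [0.6348, 0.0013, 0.2508]
tool_rot: [0.183, 1.56, -0.15]
ft_force: [-0.3, -1.8, 0.6]
grip_width: 0.007
```

```bash
python3 - <<'E'
from h import *
t=get_image('top');s=get_image('scene');cv2.imwrite('pics/t3.png',t);cv2.imwrite('pics/s3.png',s)
a=cv2.resize(t[170:290,235:400],(660,480));b=cv2.resize(s[190:340,200:420],(704,480))
cv2.imwrite('pics/b3.png',cv2.resize(np.hstack([a,b]),(800,282)))
for n,i in(('top',t),('scene',s)):
    for c in RANGES:
        for q in blobs(i,c,dict(top=(235,170,400,290),scene=(205,200,420,330))[n],4): print(n,c,q[0],q[1])
E
python3 d.py 35 52 112.5
```

```text
top red [367.22580645 243.87096774] 31
top red [298.125 246.875] 8
top orange [285.4 207.4] 5
top green [291.40740741 264.11111111] 27
scene red [264.875 209.75 ] 8
scene red [346.375  264.5625] 32
scene orange [335.25 292.3 ] 40
scene orange [348.0625     298.20833333] 48
scene green [360.27777778 252.33333333] 54
t 6.0 disp frame mm [ 77.217  25.571 246.998] F [-0.55  0.28 -0.38]
tool y in disp [-0.029  0.999  0.023] yaw off deg [-0.253 90.305  2.338] x [-0.     0.024 -1.   ]
units [ 5.413  0.98  -1.63 ]
```

View pics/b3.png

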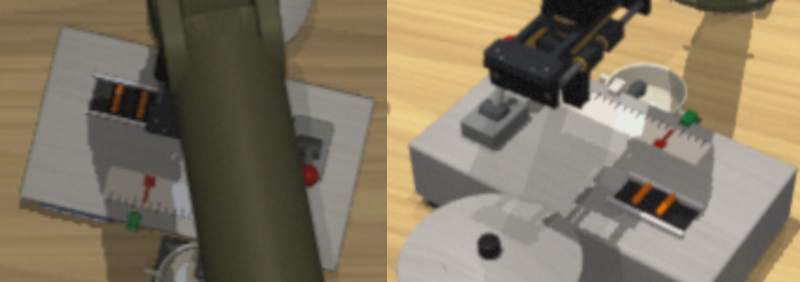

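Both views show the pointer still right of the green clip: top (298,247) against (291,264), scene (346,264) against (360,252). Two ribs stand either side of the wheel's top. I'll compute what is left to turn.

```bash
cat >> h.py <<'E'
EX,EY=frame(np.radians(-13.5))
def offs(n,im,bp,bg):
    p=ray(n,redw(im,bp,2),.1)[0,:2];q=ray(n,redw(im,bg,1),.107)[0,:2];print(n,'left mm',(q-p)@EY*1000,'pointer x',(p-[.55,0])@EX*1000,'clip x',(q-[.55,0])@EX*1000,'y',(p-[.55,0])@EY*1000,(q-[.55,0])@EY*1000)
E
python3 - <<'E'
from h import *
offs('top',cv2.imread('pics/t3.png'),(289,241,307,258),(286,258,297,270))
offs('scene',cv2.imread('pics/s3.png'),(336,256,354,274),(352,245,368,260))
E
```

```text
top left mm 7.430890998276181 pointer x -55.6153498520861 clip x -103.64519834726235 y 50.0374947100184 57.468385708294576
scene left mm 9.1415925408207 pointer x -57.94391788302267 clip x -102.99515835080032 y 48.45747147720425 57.59906401802495
```

>>> play_rows(
  targets=[
    {"claw": 1, "linear": [0.6, 0.9, -0.9], "rotation": [0.013, 0, 0]},
    {"claw": 1, "linear": [1, 0.15, -0.7], "rotation": [0.013, 0, 0]},
    {"claw": 1, "linear": [1, 0, 0], "rotation": [0, 0, 0]},
    {"claw": 1, "linear": [1, 0, 0], "rotation": [0, 0, 0]},
    {"claw": 1, "linear": [0.6, 0, 0], "rotation": [0, 0, 0]},
    {"claw": 1, "linear": [0, 0, 0], "rotation": [0, 0, 0]},
  ],
)

```text
time: 6.5
position: [0.5905, 0.0571, 0.1385]
tool_rot: [0.212, 1.569, -0.163]
ft_force: [-1.0, -0.3, -0.4]
grip_width: 0.005
```

```bash
python3 d.py 35 54 112.5
```

```text
t 6.5 disp frame mm [ 26.058  65.004 138.496] F [-0.984 -0.279 -0.449]
tool y in disp [0.003 1.    0.03 ] yaw off deg [ 1.492 90.563  1.23 ] x [-0.003  0.032 -0.999]
units [ 1.022 -0.47   0.369]
```

>>> play_rows(
  targets=[
    {"claw": 1, "linear": [0, -0.47, 0.37], "rotation": [0, 0, -0.019]},
    {"claw": 1, "linear": [0.5, 0, 0], "rotation": [0, 0, 0]},
    {"claw": 1, "linear": [0.3, 0, 0], "rotation": [0, 0, 0]},
    {"claw": 1, "linear": [0.1, 0, 0], "rotation": [0, 0, 0]},
    {"claw": 1, "linear": [0, 0, 0], "rotation": [0, 0, 0]},
  ],
)

```text
time: 6.92
position: [0.5925, 0.0505, 0.1132]
tool_rot: [0.186, 1.578, -0.177]
ft_force: [-0.1, -0.4, 0.4]
grip_width: 0.006
```

```bash
python3 d.py 35 75 112.5
```

```text
t 6.9167 disp frame mm [ 29.519  58.983 113.246] F [-0.104 -0.407  0.427]
tool y in disp [-0.005  1.     0.004] yaw off deg [-0.058 90.884  0.383] x [-0.014  0.007 -1.   ]
units [0.029 0.639 0.223]
```

>>> play_rows(
  targets=[
    {"claw": 1, "linear": [0, 0.2, 0.15], "rotation": [0, 0, 0]},
    {"claw": 1, "linear": [0, 0.15, 0], "rotation": [0, 0, 0]},
    {"claw": 1, "linear": [0, 0.12, 0], "rotation": [0, 0, 0]},
    {"claw": 1, "linear": [0, 0.1, 0], "rotation": [0, 0, 0]},
    {"claw": 1, "linear": [0, 0, 0], "rotation": [0, 0, 0]},
  ],
)

```text
time: 7.33
position: [0.5996, 0.0623, 0.1159]
tool_rot: [0.184, 1.578, -0.182]
ft_force: [-2.2, -1.0, 0.9]
grip_width: 0.008
```

```bash
python3 d.py 35 76.5 112.5; python3 - <<'E'
from h import *
t=get_image('top');s=get_image('scene');cv2.imwrite('pics/t4.png',t);cv2.imwrite('pics/s4.png',s)
for n,i in(('top',t),('scene',s)):
    for c in RANGES:
        for q in blobs(i,c,dict(top=(235,170,400,290),scene=(205,200,420,330))[n],4): print(n,c,q[0],q[1])
E
```

```text
t 7.3333 disp frame mm [ 33.649  72.113 115.857] F [-2.244 -1.049  0.862]
tool y in disp [-0.003  1.    -0.   ] yaw off deg [-0.145 90.882  0.105] x [-0.015  0.003 -1.   ]
units [0.133 0.175 0.057]
top red [366.21276596 244.17021277] 47
top green [290.2 266.4] 5
scene red [265.52325581 213.89534884] 86
scene orange [351.14705882 300.20588235] 34
scene green [361.76923077 252.96153846] 26
```

>>> play_rows(
  targets=[
    {"claw": 1, "linear": [0.12, 0, 0], "rotation": [0, 0, 0]},
    {"claw": 1, "linear": [0, 0.1, 0], "rotation": [0, 0, 0]},
    {"claw": 1, "linear": [0, 0.06, 0], "rotation": [0, 0, 0]},
    {"claw": 1, "linear": [0, 0, 0], "rotation": [0, 0, 0]},
  ],
)

```text
time: 7.77
position: [0.6015, 0.0652, 0.1125]
tool_rot: [0.185, 1.576, -0.183]
ft_force: [-1.3, -2.1, 1.5]
grip_width: 0.004
```

```bash
python3 d.py 35 76.5 112.5
```

```text
t 7.7667 disp frame mm [ 34.852  75.378 112.534] F [-1.254 -2.056  1.484]
tool y in disp [-0.001  1.    -0.001] yaw off deg [-0.087 90.739  0.039] x [-0.013  0.002 -1.   ]
units [0.001 0.045 0.006]
```

Now I lift, back off (away from the rib first) and look.

>>> play_rows(
  targets=[
    {"claw": 1, "linear": [0, -0.2, 0], "rotation": [0, 0, 0]},
    {"claw": 1, "linear": [-0.8, 0, 0], "rotation": [0, 0, 0]},
    {"claw": 1, "linear": [-1, -0.7, 0], "rotation": [0, 0, 0]},
    {"claw": 1, "linear": [-1, -1, 0.5], "rotation": [0, 0, 0]},
    {"claw": 1, "linear": [-1, -1, 0.5], "rotation": [0, 0, 0]},
    {"claw": 1, "linear": [-1, -1, 0.5], "rotation": [0, 0, 0]},
    {"claw": 1, "linear": [0, 0, 0], "rotation": [0, 0, 0]},
    {"claw": 1, "linear": [0, 0, 0], "rotation": [0, 0, 0]},
  ],
)

```text
time: 8.43
position: [0.6169, -0.0369, 0.233]
tool_rot: [0.185, 1.579, -0.169]
ft_force: [0.5, 0.8, -0.6]
grip_width: 0.007
```

```bash
python3 d.py 35 54 112.5; cat > look.py <<'E'
from h import *
import sys
k=sys.argv[1]
# average 4 frames each to cut noise
t,s=[np.mean([get_image(n) for _ in range(4)],0).astype(np.uint8) for n in('top','scene')]
cv2.imwrite(f'pics/t{k}.png',t);cv2.imwrite(f'pics/s{k}.png',s)
B=dict(top=(235,170,350,290),scene=(300,235,380,285))
for n,i in(('top',t),('scene',s)):
    r=blobs(i,'red',B[n],4);g=blobs(i,'green',B[n],4);print(n,[(q[0],q[1]) for q in r+g])
    if r and g:
        bx=lambda Q,m:(min(q[2][0] for q in Q)-m,min(q[2][1] for q in Q)-m,max(q[2][0]+q[2][2] for q in Q)+m,max(q[2][1]+q[2][3] for q in Q)+m)
        offs(n,i,bx(r,2),bx(g,2))
a=cv2.resize(t[230:280,265:325],(480,400),interpolation=cv2.INTER_CUBIC);b=cv2.resize(s[240:275,335:377],(480,400),interpolation=cv2.INTER_CUBIC)
cv2.imwrite(f'pics/b{k}.png',cv2.resize(np.hstack([a,b]),(800,333)))
E
python3 look.py 5
```

```text
t 8.4333 disp frame mm [ 73.702 -20.288 233.002] F [ 0.548  0.826 -0.557]
tool y in disp [-0.011  1.     0.008] yaw off deg [-0.108 90.922  0.864] x [-0.014  0.012 -1.   ]
units [ 4.869  2.947 -1.438]
top [(array([294.83333333, 247.33333333]), np.int32(6)), (array([291.34615385, 264.        ]), np.int32(26))]
top left mm 1.5048334140145778 pointer x -52.61099589137538 clip x -104.10792244899865 y 57.073105933022056 58.57793934703663
scene [(array([349.03225806, 265.93548387]), np.int32(31)), (array([360.48275862, 252.15517241]), np.int32(58))]
scene left mm 2.625459979151198 pointer x -57.90801268374628 clip x -104.16804871494801 y 55.437322738073135 58.06278271722433
```

View pics/b5.png

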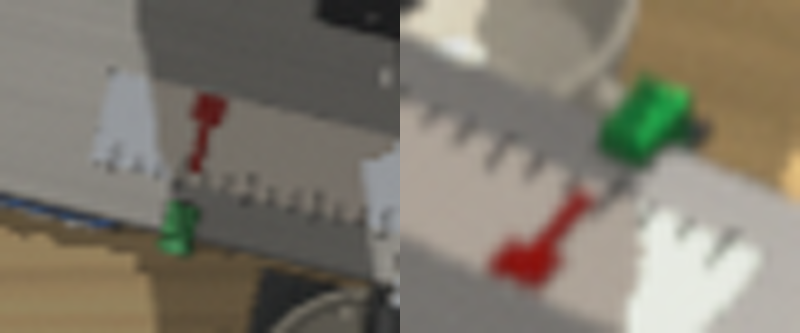

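The pointer stands just right of the clip in both views: left crop tip (197,168) against clip (179,228), right crop tip (585,200) against clip (645,115). I'll check the remaining offset with proper boxes and height sensitivity.

```bash
python3 - <<'E'
from h import *
t=cv2.imread('pics/t5.png');s=cv2.imread('pics/s5.png')
offs('top',t,(287,241,300,258),(286,258,297,270));offs('scene',s,(342,256,357,274),(352,243,369,262))
for n,i,b in(('top',t,(286,258,297,270)),('scene',s,(352,243,369,262))):
    q=redw(i,b,1)
    print(n,[((ray(n,q,z)[0,:2]-[.55,0])@EX*1000,(ray(n,q,z)[0,:2]-[.55,0])@EY*1000) for z in(.100,.105,.110)])
# row-by-row arrow centre and clip centre, dispenser coords
for n,i,b,g in(('top',t,(287,241,300,258),(286,258,297,270)),('scene',s,(342,256,357,274),(352,243,369,262))):
    f=i.astype(float)
    for ch,bb,z in((2,b,.1),(1,g,.108)):
        v,u=np.mgrid[bb[1]:bb[3],bb[0]:bb[2]];sub=f[bb[1]:bb[3],bb[0]:bb[2]];o=[sub[...,k] for k in range(3) if k!=ch]
        w=np.clip(sub[...,ch]-np.maximum(*o)-12,0,None).ravel();P=ray(n,np.c_[u.ravel(),v.ravel()],z)[:,:2]-[.55,0]
        X=P@EX*1000;Y=P@EY*1000;m=w>0
        bins=np.floor(X/6);print(n,ch,[(int(k*6+3),round((w*Y)[m&(bins==k)].sum()/w[m&(bins==k)].sum(),1),int(w[m&(bins==k)].sum())) for k in np.unique(bins[m])])
E
```

```text
top left mm 1.4692052396071094 pointer x -56.1353789081825 clip x -104.10792244899865 y 57.10873410742952 58.57793934703663
scene left mm 2.625459979151198 pointer x -57.90801268374628 clip x -104.16804871494801 y 55.437322738073135 58.06278271722433
top [(np.float64(-104.15668423987195), np.float64(58.98218506309335)), (np.float64(-104.12185438924813), np.float64(58.693438123052836)), (np.float64(-104.08702453862438), np.float64(58.40469118301232))]
scene [(np.float64(-111.09473903988143), np.float64(54.50908565566663)), (np.float64(-106.1471030935004), np.float64(57.04744069963642)), (np.float64(-101.19946714711946), np.float64(59.58579574360616))]
top 2 [(-75, np.float64(57.3), 109), (-69, np.float64(57.3), 112), (-63, np.float64(57.4), 122), (-57, np.float64(57.1), 214), (-51, np.float64(57.2), 429), (-45, np.float64(56.6), 213)]
top 1 [(-111, np.float64(57.6), 244), (-105, np.float64(58.7), 215), (-99, np.float64(58.7), 217), (-93, np.float64(59.0), 92)]
scene 2 [(-81, np.float64(55.0), 129), (-75, np.float64(55.4), 281), (-69, np.float64(55.1), 297), (-63, np.float64(56.1), 329), (-57, np.float64(55.5), 888), (-51, np.float64(55.5), 970), (-45, np.float64(54.9), 352)]
scene 1 [(-117, np.float64(58.3), 134), (-111, np.float64(58.1), 582), (-105, np.float64(58.3), 705), (-99, np.float64(59.1), 618), (-93, np.float64(58.8), 387), (-87, np.float64(59.2), 95)]
```

About 1.6 mm is left, so the finger should finish about 2.7 mm past the last contact (≈78).

>>> play_rows(
  targets=[
    {"claw": 1, "linear": [0.5, 0.9, -0.5], "rotation": [0, 0, 0]},
    {"claw": 1, "linear": [0.8, 0.9, -0.5], "rotation": [0, 0, 0]},
    {"claw": 1, "linear": [0.8, 0.8, -0.4], "rotation": [0, 0, 0]},
    {"claw": 1, "linear": [0.8, 0.2, 0], "rotation": [0, 0, 0]},
    {"claw": 1, "linear": [0.7, 0, 0], "rotation": [0, 0, 0]},
    {"claw": 1, "linear": [0, 0, 0], "rotation": [0, 0, 0]},
    {"claw": 1, "linear": [0, 0, 0], "rotation": [0, 0, 0]},
  ],
)

```text
time: 9.42
position: [0.5939, 0.048, 0.1386]
tool_rot: [0.178, 1.582, -0.163]
ft_force: [1.0, 0.5, 0.7]
grip_width: 0.005
```

```bash
python3 d.py 35 60 113
```

```text
t 9.4167 disp frame mm [ 31.497  56.976 138.62 ] F [0.96  0.519 0.744]
tool y in disp [-0.018  1.     0.008] yaw off deg [-0.502 91.061  1.165] x [-0.016  0.011 -1.   ]
units [1.023 0.111 0.161]
```

>>> play_rows(
  targets=[
    {"claw": 1, "linear": [0.5, 0, 0.15], "rotation": [0, 0, 0]},
    {"claw": 1, "linear": [0.3, 0, 0], "rotation": [0, 0, 0]},
    {"claw": 1, "linear": [0.15, 0, 0], "rotation": [0, 0, 0]},
    {"claw": 1, "linear": [0, 0.1, 0], "rotation": [0, 0, 0]},
    {"claw": 1, "linear": [0, 0, 0], "rotation": [0, 0, 0]},
  ],
)

```text
time: 9.83
position: [0.6003, 0.0486, 0.1152]
tool_rot: [0.18, 1.578, -0.165]
ft_force: [1.2, -0.3, -0.8]
grip_width: 0.006
```

```bash
python3 d.py 35 78 112.5
```

```text
t 9.8333 disp frame mm [ 37.567  59.01  115.173] F [ 1.244 -0.254 -0.77 ]
tool y in disp [-0.016  1.     0.008] yaw off deg [-0.355 90.845  1.069] x [-0.013  0.011 -1.   ]
units [ 0.114  0.76  -0.089]
```

>>> play_rows(
  targets=[
    {"claw": 1, "linear": [0.1, 0.2, -0.08], "rotation": [0, 0, 0]},
    {"claw": 1, "linear": [0, 0.2, 0], "rotation": [0, 0, 0]},
    {"claw": 1, "linear": [0, 0.15, 0], "rotation": [0, 0, 0]},
    {"claw": 1, "linear": [0, 0.08, 0], "rotation": [0, 0, 0]},
    {"claw": 1, "linear": [0, 0, 0], "rotation": [0, 0, 0]},
  ],
)

```text
time: 10.25
position: [0.603, 0.0654, 0.1141]
tool_rot: [0.181, 1.575, -0.166]
ft_force: [-0.2, -1.6, -1.0]
grip_width: 0.001
```

```bash
python3 d.py 35 78 112.5
```

```text
t 10.25 disp frame mm [ 36.228  75.992 114.131] F [-0.172 -1.645 -1.038]
tool y in disp [-0.015  1.     0.008] yaw off deg [-0.319 90.704  1.013] x [-0.01  0.01 -1.  ]
units [ 0.066  0.081 -0.047]
```

>>> play_rows(
  targets=[
    {"claw": 1, "linear": [0.03, 0.07, 0], "rotation": [0, 0, 0]},
    {"claw": 1, "linear": [0, 0, 0], "rotation": [0, 0, 0]},
  ],
)

```text
time: 10.42
position: [0.6035, 0.0666, 0.1137]
tool_rot: [0.18, 1.575, -0.168]
ft_force: [-0.4, 0.3, -0.0]
grip_width: 0.003
```

```bash
python3 d.py 35 78 112.5
```

```text
t 10.4167 disp frame mm [ 36.482  77.219 113.694] F [-0.365  0.313 -0.   ]
tool y in disp [-0.015  1.     0.006] yaw off deg [-0.377 90.675  0.942] x [-0.01   0.009 -1.   ]
units [ 0.049  0.032 -0.058]
```

Another small nudge, then retreat and look.

>>> play_rows(
  targets=[
    {"claw": 1, "linear": [0, 0.04, 0], "rotation": [0, 0, 0]},
    {"claw": 1, "linear": [0, 0, 0], "rotation": [0, 0, 0]},
    {"claw": 1, "linear": [0, -0.2, 0], "rotation": [0, 0, 0]},
    {"claw": 1, "linear": [-0.8, 0, 0], "rotation": [0, 0, 0]},
    {"claw": 1, "linear": [-1, -0.7, 0], "rotation": [0, 0, 0]},
    {"claw": 1, "linear": [-1, -1, 0.5], "rotation": [0, 0, 0]},
    {"claw": 1, "linear": [-1, -1, 0.5], "rotation": [0, 0, 0]},
    {"claw": 1, "linear": [-1, -1, 0.5], "rotation": [0, 0, 0]},
    {"claw": 1, "linear": [-0.5, 0, 0], "rotation": [0, 0, 0]},
    {"claw": 1, "linear": [0, 0, 0], "rotation": [0, 0, 0]},
  ],
)

```text
time: 11.25
position: [0.6191, -0.0398, 0.2485]
tool_rot: [0.178, 1.579, -0.161]
ft_force: [0.0, 0.7, 0.3]
grip_width: 0.004
```

```bash
python3 d.py -45 -130 240; python3 look.py 6; python3 - <<'E'
from h import *
offs('top',cv2.imread('pics/t6.png'),(285,241,300,258),(286,259,297,270))
E
```

```text
t 11.25 disp frame mm [ 76.524 -22.601 248.466] F [0.004 0.732 0.279]
tool y in disp [-0.02   1.     0.009] yaw off deg [-0.491 90.897  1.311] x [-0.013  0.012 -1.   ]
units [ 0.377 -4.201 -4.94 ]
top [(array([295.28571429, 246.42857143]), np.int32(7)), (array([291.44444444, 263.92592593]), np.int32(27))]
top left mm 0.09294084849982254 pointer x -51.321829350970035 clip x -104.18438975233703 y 58.49070763604573 58.58364848454554
scene [(array([349.5483871 , 266.22580645]), np.int32(31)), (array([360.43103448, 252.10344828]), np.int32(58))]
scene left mm 0.9307756154024243 pointer x -57.77762349225091 clip x -104.4005947478732 y 57.007834625709464 57.93861024111189
top left mm 0.03971290364325402 pointer x -55.71766764557741 clip x -104.18438975233703 y 58.54393558090229 58.58364848454554
```

View pics/b6.png

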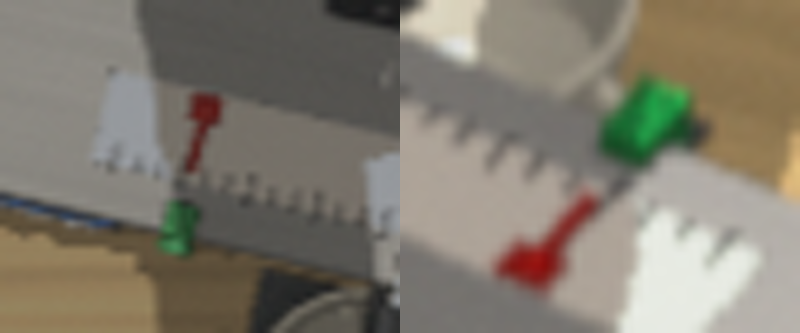

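The pointer's line now meets the clip's middle: 0.0 mm in the top view, and 0.4–0.9 mm in the scene view depending on the clip height assumed. Next is the lever.

>>> play_rows(
  targets=[
    {"claw": 1, "linear": [0, -0.7, -0.85], "rotation": [0, 0, 0]},
    {"claw": 1, "linear": [0, -0.7, -0.9], "rotation": [0, 0, 0]},
    {"claw": 1, "linear": [0, -0.7, -0.9], "rotation": [0, 0, 0]},
    {"claw": 1, "linear": [0, -0.7, -0.9], "rotation": [0, 0, 0]},
    {"claw": 1, "linear": [0, -0.7, -0.9], "rotation": [0, 0, 0]},
    {"claw": 1, "linear": [0, -0.5, -0.7], "rotation": [0, 0, 0]},
    {"claw": 1, "linear": [0, 0, 0], "rotation": [0, 0, 0]},
  ],
)

```text
time: 12.23
position: [0.4625, -0.1053, 0.2394]
tool_rot: [0.171, 1.596, -0.146]
ft_force: [1.0, -0.3, 0.1]
grip_width: 0.006
```

```bash
python3 d.py -60 -130 180
```

```text
t 12.2333 disp frame mm [ -60.525 -122.835  239.389] F [ 1.044 -0.292  0.076]
tool y in disp [-0.035  0.999  0.012] yaw off deg [-1.03  91.856  2.108] x [-0.029  0.019 -0.999]
units [ 2.37  -0.317  0.088]
```

>>> play_rows(
  targets=[
    {"claw": 1, "linear": [0.6, -0.3, 0], "rotation": [0.02, 0, 0]},
    {"claw": 1, "linear": [0.8, 0, 0], "rotation": [0, 0, 0]},
    {"claw": 1, "linear": [0.7, 0, 0], "rotation": [0, 0, 0]},
    {"claw": 1, "linear": [0, 0, 0], "rotation": [0, 0, 0]},
  ],
)

```text
time: 12.57
position: [0.4597, -0.1111, 0.1858]
tool_rot: [0.194, 1.59, -0.174]
ft_force: [-1.1, -0.6, 0.5]
grip_width: 0.005
```

```bash
python3 d.py 45 -130 180
```

```text
t 12.5667 disp frame mm [ -61.883 -129.086  185.792] F [-1.123 -0.554  0.485]
tool y in disp [-0.002  1.     0.009] yaw off deg [ 0.329 91.642  0.52 ] x [-0.026  0.016 -1.   ]
units [ 0.109 -0.047  4.28 ]
```

>>> play_rows(
  targets=[
    {"claw": 1, "linear": [0.1, 0, 0.4], "rotation": [0, 0, 0]},
    {"claw": 1, "linear": [0, 0, 0.4], "rotation": [0, 0, 0]},
    {"claw": 1, "linear": [0, 0, 0.4], "rotation": [0, 0, 0]},
    {"claw": 1, "linear": [0, 0, 0.4], "rotation": [0, 0, 0]},
    {"claw": 1, "linear": [0, 0, 0.4], "rotation": [0, 0, 0]},
    {"claw": 1, "linear": [0, 0, 0.4], "rotation": [0, 0, 0]},
    {"claw": 1, "linear": [0, 0, 0.4], "rotation": [0, 0, 0]},
    {"claw": 1, "linear": [0, 0, 0.4], "rotation": [0, 0, 0]},
    {"claw": 1, "linear": [0, 0, 0.2], "rotation": [0, 0, 0]},
  ],
)

```text
time: 13.32
position: [0.5505, -0.1265, 0.1856]
tool_rot: [0.189, 1.592, -0.167]
ft_force: [-1.2, 0.8, 0.0]
grip_width: 0.005
```

```bash
python3 d.py 45 -130 180
```

```text
t 13.3167 disp frame mm [  29.98  -122.865  185.576] F [-1.21   0.78   0.007]
tool y in disp [-0.01   1.     0.011] yaw off deg [ 0.043 91.735  0.929] x [-0.027  0.017 -0.999]
units [ 0.202 -0.294  0.604]
```

>>> play_rows(
  targets=[
    {"claw": 1, "linear": [0, -0.15, 0.2], "rotation": [0, 0, 0]},
    {"claw": 1, "linear": [0, -0.1, 0.2], "rotation": [0, 0, 0]},
    {"claw": 1, "linear": [0, 0, 0.15], "rotation": [0, 0, 0]},
    {"claw": 1, "linear": [0, 0, 0.12], "rotation": [0, 0, 0]},
    {"claw": 1, "linear": [0, 0, 0.1], "rotation": [0, 0, 0]},
  ],
)

```text
time: 13.73
position: [0.5694, -0.1362, 0.1851]
tool_rot: [0.19, 1.596, -0.164]
ft_force: [-7.8, 1.8, 3.3]
grip_width: 0.005
```

```bash
python3 d.py 45 -130 180
```

```text
t 13.7333 disp frame mm [  50.664 -127.931  185.087] F [-7.805  1.803  3.324]
tool y in disp [-0.011  1.     0.013] yaw off deg [ 0.047 91.949  1.088] x [-0.03   0.02  -0.999]
units [ 0.21  -0.083 -0.22 ]
```

>>> play_rows(
  targets=[
    {"claw": 1, "linear": [0, 0, 0.15], "rotation": [0, 0, 0]},
    {"claw": 1, "linear": [0, 0, 0.15], "rotation": [0, 0, 0]},
  ],
)

```text
time: 13.9
position: [0.5694, -0.1362, 0.185]
tool_rot: [0.19, 1.614, -0.164]
ft_force: [-13.9, 2.6, 8.6]
grip_width: 0.009
```

>>> play_rows(
  targets=[
    {"claw": 1, "linear": [0, 0, -0.4], "rotation": [0, 0, 0]},
    {"claw": 1, "linear": [0, 0, -0.8], "rotation": [0, 0, 0]},
    {"claw": 1, "linear": [0, 0, -0.8], "rotation": [0, 0, 0]},
    {"claw": 1, "linear": [-0.7, 0, -1], "rotation": [0, 0, 0]},
    {"claw": 1, "linear": [-1, 0, -1], "rotation": [0, 0, 0]},
    {"claw": 1, "linear": [-1, -1, -0.5], "rotation": [0, 0, 0]},
    {"claw": 1, "linear": [-1, -1, 0], "rotation": [0, 0, 0]},
    {"claw": 1, "linear": [0, -1, 0], "rotation": [0, 0, 0]},
    {"claw": 1, "linear": [0, -1, 0], "rotation": [0, 0, 0]},
    {"claw": 1, "linear": [0, -1, 0], "rotation": [0, 0, 0]},
  ],
)

```text
time: 14.73
position: [0.4343, -0.2318, 0.2899]
tool_rot: [0.174, 1.608, -0.157]
ft_force: [0.5, 0.1, -0.3]
grip_width: 0.01
```

>>> play_rows(
  targets=[
    {"claw": 1, "linear": [0, -1, 0], "rotation": [0, 0, 0]},
    {"claw": 1, "linear": [0, -1, 0], "rotation": [0, 0, 0]},
    {"claw": 1, "linear": [0, -1, 0], "rotation": [0, 0, 0]},
    {"claw": 1, "linear": [0, -1, 0], "rotation": [0, 0, 0]},
    {"claw": 1, "linear": [0, -0.5, 0], "rotation": [0, 0, 0]},
    {"claw": 1, "linear": [0, 0, 0], "rotation": [0, 0, 0]},
    {"claw": 1, "linear": [0, 0, 0], "rotation": [0, 0, 0]},
  ],
)

```text
time: 15.32
position: [0.4081, -0.3535, 0.2928]
tool_rot: [0.175, 1.6, -0.17]
ft_force: [0.6, 0.6, 0.8]
grip_width: 0.005
```

```bash
python3 look.py 7; python3 - <<'E'
from h import *
t=cv2.imread('pics/t7.png');s=cv2.imread('pics/s7.png')
offs('top',t,(285,241,300,258),(286,259,297,270))
cv2.imwrite('pics/b7.png',np.hstack([cv2.resize(t,(400,300)),cv2.resize(s,(400,300))]))
kt=[b for b in blobs(t,'red',(330,190,400,280))];ks=[b for b in blobs(s,'red',(210,180,300,260))]
print(kt,ks)
if kt and ks:
    K=[cam(n) for n in('top','scene')];u=[cv2.undistortPoints(np.array([[b[0]]]),k[0],k[1]).reshape(2,1) for b,k in zip((kt[0],ks[0]),K)]
    T=cv2.triangulatePoints(*[np.c_[cv2.Rodrigues(k[2])[0],k[3]] for k in K],*u);p=(T[:3]/T[3]).ravel();print('knob',(p[:2]-[.55,0])@EX,(p[:2]-[.55,0])@EY,p[2],'angle',.5+np.arctan2((p[:2]-[.55,0])@EX-.03,p[2]-.122))
E
```

```text
top [(array([295.35294118, 246.17647059]), np.int32(17)), (array([293.6, 253. ]), np.int32(5)), (array([291.40740741, 264.11111111]), np.int32(27))]
top left mm -1.0711471293477826 pointer x -56.29133895147719 clip x -103.228294852193 y 58.608930107648604 57.53778297830082
scene [(array([349.5483871 , 266.22580645]), np.int32(31)), (array([360.37735849, 252.1509434 ]), np.int32(53))]
scene left mm -0.04916473591782934 pointer x -57.55220552206376 clip x -103.68383764891509 y 57.008117634113276 56.95895289819544
top left mm -1.0711471293477826 pointer x -56.29133895147719 clip x -103.228294852193 y 58.608930107648604 57.53778297830082
[(array([372.84782609, 214.89130435]), np.int32(46), array([370, 211,   7,   8]))] [(array([242.2815534 , 233.90291262]), np.int32(103), array([237, 229,  12,  11]))]
knob 0.07368783325055663 -0.12914983010484016 0.19851692269366697 angle 1.0187901615962407
```

View pics/b7.png

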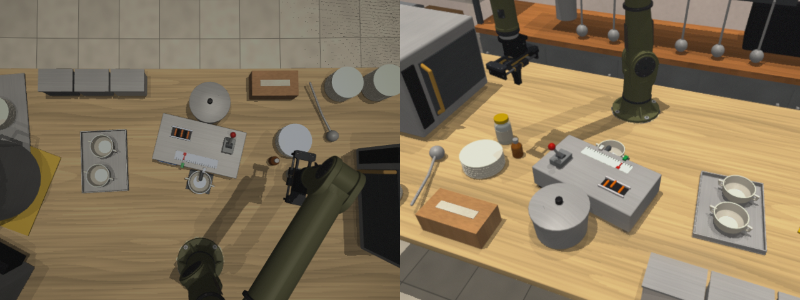

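The final view shows the lever leaning back (knob at (233,135) in the top half), the arm clear, and cups, plates, bottle and jar where they were. I'm handing in.

```bash
python3 -c "
from bench import *
print(close_job())"
```

```text
the job is handed in; nothing more can be done
None
```

The pointer is set level with the middle of the green clip to within about 1 mm, and the lock lever is fully over. I handed the job in at about 15.7 s of the 54 s allowed.

- **Wheel:** I rolled it with the closed fingertips in four strokes. Before locking, the pointer's offset from the clip measured 0.0 mm in the top view and 0.9 mm short in the scene view.
- **Lock:** I then pushed the lever back until it met its end stop, where the wrist force along the push rose to about 14 N. The knob's position in the two views gives an angle of about 1.02 rad, where 1.0 is locked.
- **Last check:** The pointer had not moved after locking. The two views disagree slightly, at 1.1 mm past the clip (top) and 0.0 mm (scene). The shift from the earlier reading comes from the clip's measured centre, probably because the arm's shadow had gone. I left the setting alone rather than turn the wheel after locking.
- **Surroundings:** In the last picture the arm is clear of everything. The cups, plates, shaker and jar look unmoved, but I only judged them by eye and did not measure them.

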